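# Put the kitchen scale away under the low mesh riser

## Robot

A 6-joint arm with a two-finger parallel gripper is mounted at the origin on the work surface. World frame = base frame: x ahead of the robot, y to its left, z up, the work surface at z = 0. Lengths are in m, angles in degrees, forces in N, time in s.
With the tool pointing down it reaches from about 0.25 to 0.725 m from the base axis. Payload 9.7 kg.
Tool frame: the origin (TCP) lies at the very end of the fingers, on their centre line; the grasp point (between the pads) lies 19 mm behind it; z points along the fingers, y is the line along which they close (so a half turn about z gives the same grasp; the last joint's range is limited). The gripper opens to 85 mm and grips with 20 to 120 N. Pads are 22 mm wide; open, the fingers measure 114 mm over their backs; the gripper's body (76 mm by 85 mm) begins 54 mm behind the grasp point. The pads swing forward as they close: fully open they stand 13 mm farther back than shut.
Start: joints at [-66.692, 4.979, 10.078, 95.1, 0, 90], TCP at [0.218, -0.505, 0.231] pointing down, gripper open.
Joint ranges: [-179.16, 179.16], [-48.56, 103.87], [-65.8, 70.77], [-126.05, 130.52], [-82.76, 87.17], [-180, 180]. Speed limits (degrees/s): [127.2, 127.2, 147.25, 180, 180, 180].

## Interface

Orientations are given as [roll, pitch, yaw] about the fixed x, y, z axes, in that order (R = Rz(yaw) Ry(pitch) Rx(roll)).
In Python, from workcell import telemetry, optics, workorder gives the robot as it stands.
- The arm moves only by the shell command python3 -m handwheel 'ROWS' [FORCE]. ROWS is JSON, a list of rows, each an object of numbers: "tx", "ty", "tz": the shift along the tool's x, y, z in m; "ax", "ay", "az": the turn, a rotation vector about the tool's x, y, z in degrees; "jaw": the gripper command: -1 is shut, 1 is fully open, values between are in proportion. A call has exactly 10 rows; each row shifts and turns the commanded pose from where the row before left it, along the tool's axes as they then stand; what a row does not reach is not made up. A row lasts 1/8 s, in which the tool goes at most 62.5 mm and 10.7 degrees, less where a joint would pass 70% of its speed; a pose out of reach is approached as far as the arm can. A call is refused whole if a number of a shift passes 0.0625 or a number of a turn 10.7, either way. A call with a gripper value outside its range is refused whole. The fingers move at their own pace and stop on an object; FORCE is the grip in N (left out, the last holds). Time passes only in rows, so rows that do not move let the fingers close, or fill a call up. It gives the time, the measured TCP pose, the force, the opening and the grip force at its end, in the units of the state.
- telemetry.get_obs(): the state, without advancing time (a new reading comes with each control period).
- optics.camera(name): name is "scene" or "side" or "wrist"; returns a dict with "color" (480x640x3 uint8, red, green, blue), "K" (3x3 intrinsics, pixels), "k1" (the pictures are not rectified: a ray, as slopes to the right and down, at radius r is drawn at 1 + k1 r^2 times it, then the intrinsics apply), "extrinsics" (4x4, takes a point from camera to world coordinates); the wrist camera has in their place "mount" (4x4, takes a point from camera to tool coordinates, whose origin is the TCP and whose axes are the flange's). Camera axes: x right, y down, z forward; pixel columns grow to the right and rows downward; lengths in m; the calibration is good to about 2 mm. A picture is of the moment at which its call begins: read the wrist's pose just before it. There is no depth.
- workorder.job_done(): hands the job in; it is judged then, once.
The state is a dict: "time": time; "q": joint angles; "qd": joint speeds; "joint_efforts": joint torques, N m; "ee_pos": TCP position; "tcp_rot": TCP orientation; "wrist_force": force on the tool from outside, world axes, zero at the start; "torque": the same for the moment, N m; "opening": finger opening in m; "grasp_force": force on a finger pad.
Only numpy, scipy, OpenCV 4.12 (cv2) and the standard library are available. Lean on these libraries where they do the work, as an engineer would, in place of code of your own. Each camera call takes 0.05 s, during which the arm holds its last target. There are 200 camera calls.

## Task

Put the slim kitchen scale away: with the fingertips, push it flat along the worktop into the bay under the low white mesh riser, lined up with the bay, until it is fully home against the rail at the back (its display end then just shows at the front). Do not lift or tip the scale, leave the jars on the riser and everything else where they are, and finish clear of everything.

Things in the scene. Friction and masses are not known exactly. Their poses are not given: they have to be found in the camera images.
- scale: Slim flat kitchen scale, loose, 0.3 to 0.6 kg, flat on the worktop: 150 mm long (its x), 110 mm wide (its y), 18 mm high, vertical sides. Origin: centre of its underside. Square steel weighing plate on top; small dark display at the -x end. The +x end faces roughly towards the riser's open front and goes in first.
- riser: Low white wire-mesh riser, fixed. Deck 150 mm deep (x) by 170 mm wide (y), underside 24 mm and top 30 mm above the worktop. Origin on the worktop under its centre. Open at the front (-x); +x is the way in. One straight bay under it, 140 mm wide between side rails (inner faces y = +-70 mm, full depth), closed by a back rail. Two jars stand on the rear half of the deck.
- mouth (a point): Middle of the bay's open front, on the worktop below the front edge of the deck (riser x = -75 mm); same axes as the riser.
- stop (a point): Middle of the back rail's front face, on the worktop (riser x = +65 mm). Home, the scale's +x end touches this face, its centre is at riser x = -10 mm and its display end sticks out 10 mm in front of the deck.
- jar_left: Glass jar with steel lid, 56 mm diameter, 85 mm high, standing on the riser's deck; leave alone. Origin at its underside.
- jar_right: The same jar, beside it on the deck; leave alone. Origin at its underside.
- canister: Closed screw-top canister, 100 mm diameter, 140 mm high, behind the riser; leave alone. Origin at its underside.
- tongs: Steel tongs lying flat, about 240 mm long, 60 mm wide, 12 mm high, behind the scale (at the side away from the riser); leave alone. Origin at its underside.
- spoon: Silicone spoon lying flat, 240 mm long, under 30 mm high, on the robot's side; leave alone. Origin at its underside.
- tin: Low metal tin, 60 mm diameter, 40 mm high, near the tongs; leave alone. Origin at its underside.
- cup: Ceramic cup, 76 mm diameter, 85 mm high, behind the riser; leave alone. Origin at its underside.
Things that resemble listed ones, but are neither listed nor needed, are in the scene too. Several things look just like the scale: the one meant starts nearest to the robot's base.

How it is judged (in metres and radians):
On the way:
1. the scale's leading end is in the mouth of the bay, flat on the worktop (x of scale in the frame of riser above -0.135 m and y of scale in the frame of riser between -0.024 and 0.024 m and angle between scale's own z axis and vertical below 0.05 rad).
At the end, for the whole second after the job is handed in: The scale lies flat and still in the bay under the riser, within 7 mm of the back rail, within 20 mm of the bay's middle and within 0.08 rad of its direction; nothing else has been shifted (x of scale in the frame of riser between -0.017 and -0.006 m and y of scale in the frame of riser between -0.02 and 0.02 m and angle between the x axis of scale and the x axis of riser, either way round below 0.08 rad and angle between scale's own z axis and vertical below 0.03 rad and height (world z) of scale below 0.004 m and linear speed of scale below 0.01 m/s); the robot touches nothing.
It fails at once if the scale is tipped by more than 0.1 rad (angle between scale's own z axis and vertical above 0.1 rad).
It fails at once if the scale is lifted off the worktop (height (world z) of scale above 0.008 m).
It fails at once if a jar on the riser or another bystander is shifted by more than 15 mm or tipped (distance of any of jar_left, jar_right, canister, tongs, spoon, tin, cup from where it was at the start of the episode above 0.015 m or angle between any of jar_left, jar_right, canister, tongs, spoon, tin, cup's own z axis and vertical above 0.3 rad).
It also fails if it takes over 64 s, if anything falls off the work surface, if the arm or the gripper's body presses on something with over 40 N, if the wrist force passes 120 N, or if a joint passes its speed limit or range.

## Working session

There is one attempt and no reset: what is moved stays moved. The work goes in short steps, Python scripts to look and compute and a shell command to move; the robot and the scene stay as the last step left them, time stands still between calls to the robot, and variables do not carry over. Pictures are saved under pics/ and viewed, at most 10 in all, crops included, and the job is handed in when it is done.

```bash
mkdir -p pics; ls; cat > h.py <<'E'
import numpy as np, cv2
from workcell import telemetry, optics, workorder
def snap(name,fn):
    o=telemetry.get_obs(); c=optics.camera(name)
    cv2.imwrite('pics/'+fn+'.png',c['color'][:,:,::-1]); 
    if name=='wrist':
        from scipy.spatial.transform import Rotation as R
        T=np.eye(4);T[:3,:3]=R.from_euler('xyz',o['tcp_rot'],degrees=True).as_matrix();T[:3,3]=o['ee_pos']
        c['extrinsics']=T@c['mount']
    np.savez('pics/'+fn+'.npz',K=c['K'],k1=c['k1'],E=c['extrinsics'])
    return c
def ray(fn,uv):
    d=np.load('pics/'+fn+'.npz');k=float(d['k1'])
    D=np.array([k,0,0,0.])
    p=cv2.undistortPoints(np.array(uv,float).reshape(-1,1,2),d['K'],D)[:,0]
    v=np.c_[p,np.ones(len(p))]@d['E'][:3,:3].T
    return d['E'][:3,3],v
def plane(fn,uv,z):
    o,v=ray(fn,uv); return o+v*((z-o[2])/v[:,2])[:,None]
def proj(fn,P):
    d=np.load('pics/'+fn+'.npz');Ei=np.linalg.inv(d['E'])
    return cv2.projectPoints(np.array(P,float).reshape(-1,1,3),cv2.Rodrigues(Ei[:3,:3])[0],Ei[:3,3],d['K'],np.array([float(d['k1']),0,0,0.]))[0][:,0]
def tri(f1,u1,f2,u2):
    (a,v),(b,w)=ray(f1,[u1]),ray(f2,[u2]);v=v[0];w=w[0]
    s=np.linalg.lstsq(np.c_[v,-w],b-a,rcond=None)[0]
    return (a+v*s[0]+b+w*s[1])/2, np.linalg.norm(a+v*s[0]-b-w*s[1])
E
python3 - <<'E'
from h import *
np.set_printoptions(precision=3,suppress=True)
for n in('scene','side','wrist'):
    c=snap(n,n+'0');print(n,c['K'][0,0],c['k1'],c['extrinsics'])
print(telemetry.get_obs())
E
```

```text
pics
scene 515.7295342118642 -0.04187946500533917 [[ 0.026  0.522 -0.852  1.568]
 [ 1.    -0.003  0.029 -0.028]
 [ 0.012 -0.853 -0.522  0.672]
 [ 0.     0.     0.     1.   ]]
side 573.2633150551508 -0.18330496177091118 [[-0.996 -0.068  0.064  0.523]
 [-0.091  0.532 -0.842  0.992]
 [ 0.023 -0.844 -0.536  0.682]
 [ 0.     0.     0.     1.   ]]
wrist 378.64224770726577 -0.0013641994271692299 [[ 0.395 -0.871 -0.292  0.292]
 [-0.919 -0.375 -0.123 -0.472]
 [-0.002  0.317 -0.948  0.373]
 [ 0.     0.     0.     1.   ]]
{'time': 0.15, 'q': array([-66.692,   5.004,  10.046,  95.1  ,   0.001,  90.   ]), 'qd': array([ 0.027, -0.093,  0.088, -0.105, -0.02 ,  0.089]), 'joint_efforts': array([ -0.001, -52.076,  46.505,   0.014,  -0.   ,  -0.   ]), 'ee_pos': array([ 0.218, -0.505,  0.231]), 'tcp_rot': array([-179.943,   -0.001,   23.308]), 'wrist_force': array([-0.155, -0.246, -0.041]), 'torque': array([ 0.017,  0.036, -0.052]), 'grasp_force': 0.0, 'opening': 0.0853750768760819}
```

View pics/scene0.png

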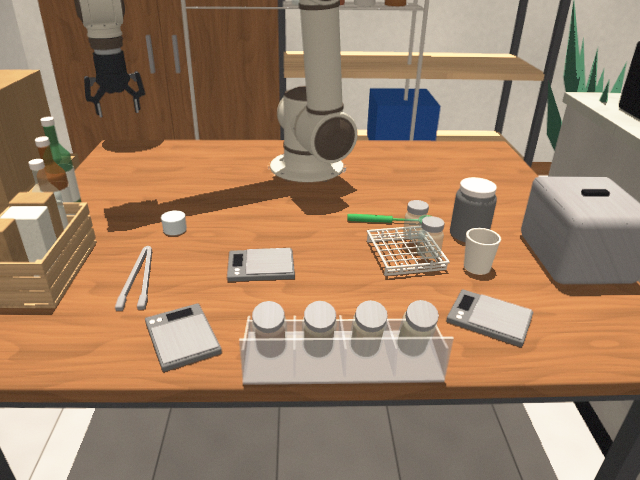

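View pics/side0.png

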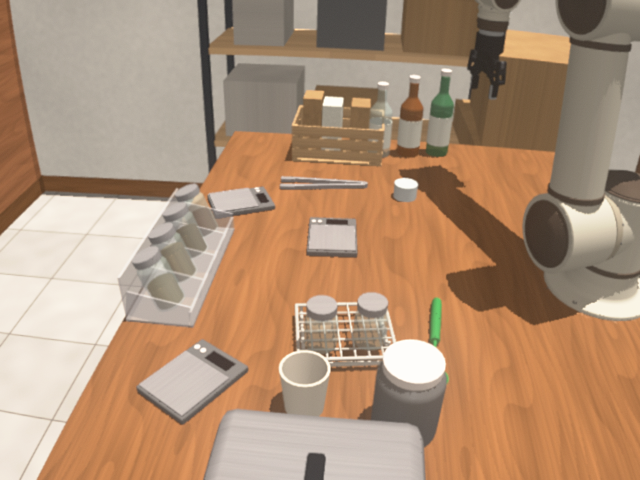

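Scale candidates in the scene view are A at (262,264), B at (183,336) and C at (490,317). A is nearest the base, at (307,165), and its plain end faces the riser at (405,250). I'll check it in a close crop.

```bash
python3 - <<'E'
from h import *
a=cv2.imread('pics/scene0.png')[200:290,215:465];b=cv2.imread('pics/side0.png')[205:380,280:410]
cv2.imwrite('pics/c1.png',cv2.resize(a,None,fx=3.2,fy=3.2,interpolation=2))
cv2.imwrite('pics/c2.png',cv2.resize(b,None,fx=3.4,fy=3.4,interpolation=2))
E
```

```text
(no output)
```

View pics/c1.png

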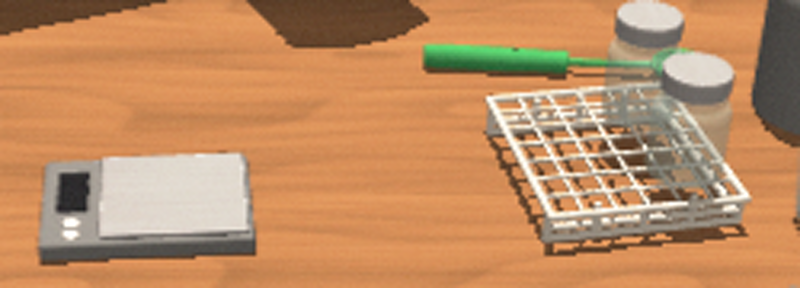

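View pics/c2.png

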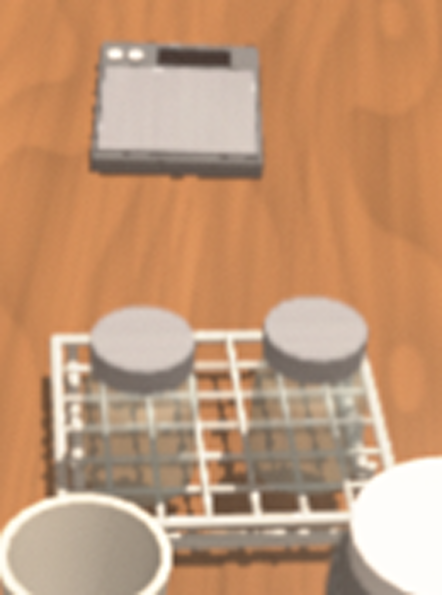

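The crops confirm scale A: display end to the left in the scene view (c1 about (40–60,165–250)), plain end at c1 x≈250 facing the riser's open front, c1 (488,98)–(550,216). Next I triangulate the corners and fit both poses.

```bash
cat > m.py <<'E'
from h import *
from scipy.optimize import least_squares
np.set_printoptions(precision=4,suppress=True)
f=lambda P,s,o:(np.array(P)+.5)/s-.5+np.array(o)
# order: front-near-robot(-x,-y...) listed: rear/front near robot, rear/front far, lead far, lead near
S={'scene0':f([(45,165),(40,250),(256,240),(247,153)],3.2,(215,200)),'side0':f([(256,42),(103,45),(90,165),(262,165)],3.4,(280,205))}
Rr={'scene0':f([(488,98),(550,216),(748,198),(665,85)],3.2,(215,200)),'side0':f([(350,333),(52,337),(65,525),(395,515)],3.4,(280,205))}
def fit(D,L,W,h,fix=None):
    loc=np.array([(-L/2,W/2),(-L/2,-W/2),(L/2,-W/2),(L/2,W/2)])
    def res(p):
        c,s=np.cos(p[2]),np.sin(p[2]);Q=loc@np.array([[c,s],[-s,c]])+p[:2]
        P=np.c_[Q,np.full(4,p[3])]
        return np.concatenate([(proj(k,P)-D[k]).ravel() for k in D])
    r=least_squares(res,[.5,0,1.57,h]);return r.x,r.fun.reshape(-1,2)
for n,D,a in(('scale',S,(.15,.11,.018)),('riser',Rr,(.15,.17,.03))):
    for i in range(4):print(n,*tri('scene0',D['scene0'][i],'side0',D['side0'][i]))
    p,e=fit(D,*a);print(n,p[:2],np.degrees(p[2]),p[3]);print(e.T.round(1))
E
python3 m.py
```

```text
scale [ 0.5341 -0.1929  0.0145] 0.003007933977445099
scale [ 0.6395 -0.184   0.0108] 0.00018954891030315368
scale [ 0.6307 -0.0348  0.0102] 0.003997059624408874
scale [ 0.5227 -0.0421  0.014 ] 0.0032245480779940507
scale [ 0.5818 -0.1134] 94.19699189972896 0.012313922155162391
[[ 0.1 -0.3  0.5  0.1  0.3 -1.1  0.3  0.9]
 [-0.2  0.2  0.1  0.9  1.5 -0.7 -1.6 -0.1]]
riser [0.4682 0.1441 0.0294] 0.0031866528739659017
riser [0.6293 0.1681 0.0296] 0.0016596781531479446
riser [0.6053 0.3124 0.0287] 0.0004404674777026259
riser [0.4462 0.2867 0.0289] 0.0016387748833124399
riser [0.5371 0.2272] 98.9023480473807 0.028612489886644506
[[-1.5 -0.4  1.3  0.3  2.3 -1.4 -2.8  3.1]
 [ 0.1  1.5  1.  -0.5 -1.6 -0.7  0.8  0.5]]
```

```bash
python3 -m handwheel '[{"az":10.7,"jaw":0.4},{"az":10.7,"jaw":0.4},{"az":10.7,"jaw":0.4},{"az":10.7,"jaw":0.4},{"az":10.7,"jaw":0.4},{"az":10.7,"jaw":0.4},{"az":10.7,"jaw":0.4},{"az":10.7,"jaw":0.4},{"az":10.7,"jaw":0.4},{"az":10.7,"jaw":0.4}]' 20
python3 -m handwheel '[{"az":2.1,"jaw":0.4},{"tx":-0.028,"ty":-0.0435,"tz":0.012},{"tx":-0.028,"ty":-0.0435,"tz":0.012},{"tx":-0.028,"ty":-0.0435,"tz":0.012},{"tx":-0.028,"ty":-0.0435,"tz":0.012},{"tx":-0.028,"ty":-0.0435,"tz":0.012},{"tx":-0.028,"ty":-0.0435,"tz":0.012},{"tx":-0.028,"ty":-0.0435,"tz":0.012},{"tx":-0.028,"ty":-0.0435,"tz":0.012},{"tx":-0.028,"ty":-0.0435,"tz":0.012}]'
python3 - <<'E'
from h import *
snap('wrist','w1');o=telemetry.get_obs();print(o['ee_pos'],o['tcp_rot'],o['q'],o['opening'])
print(plane('scene0',[(150,250),(147,303),(120,305),(174,223)],.01))
E
```

```text
[ 0.21753299 -0.504991    0.23085413] [-1.79951257e+02  1.00857893e-03  2.33054945e+01] [-6.66947390e+01  4.99972540e+00  1.00525296e+01  9.51015476e+01
 -1.00877716e-03  8.99997674e+01] 0.08515120280021966
[[ 0.52303294 -0.381505    0.01      ]
 [ 0.72633924 -0.33864061  0.01      ]
 [ 0.73266254 -0.39230538  0.01      ]
 [ 0.39207914 -0.35079809  0.01      ]]$[0]: bad value
$[0]: bad value
```

View pics/w1.png

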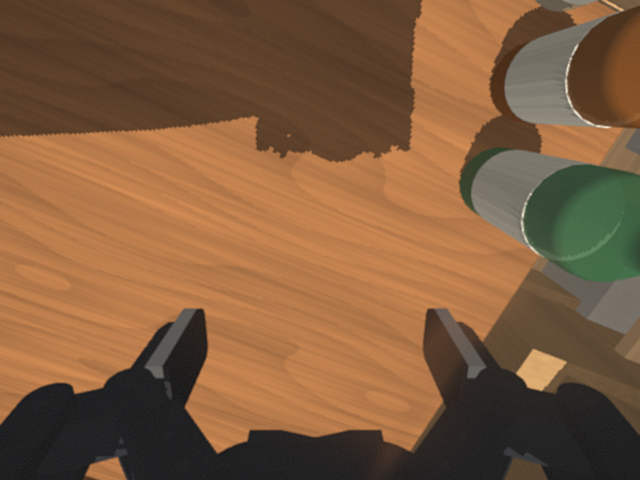

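The rows were refused, probably because each row needs every key. The wrist view also shows the camera looking toward tool +x, so I'll use yaw ≈ +94° to have the camera see the scale and riser.

```bash
python3 -m handwheel '[{"tx":0,"ty":0,"tz":0,"ax":0,"ay":0,"az":-10.1,"jaw":0.4},{"tx":0,"ty":0,"tz":0,"ax":0,"ay":0,"az":-10.1,"jaw":0.4},{"tx":0,"ty":0,"tz":0,"ax":0,"ay":0,"az":-10.1,"jaw":0.4},{"tx":0,"ty":0,"tz":0,"ax":0,"ay":0,"az":-10.1,"jaw":0.4},{"tx":0,"ty":0,"tz":0,"ax":0,"ay":0,"az":-10.1,"jaw":0.4},{"tx":0,"ty":0,"tz":0,"ax":0,"ay":0,"az":-10.1,"jaw":0.4},{"tx":0,"ty":0,"tz":0,"ax":0,"ay":0,"az":-10.1,"jaw":0.4},{"tx":0,"ty":0,"tz":0,"ax":0,"ay":0,"az":0,"jaw":0.4},{"tx":0,"ty":0,"tz":0,"ax":0,"ay":0,"az":0,"jaw":0.4},{"tx":0,"ty":0,"tz":0,"ax":0,"ay":0,"az":0,"jaw":0.4}]' 20
```

```text
time: 1.45
ee_pos: [0.2176, -0.5051, 0.2313]
tcp_rot: [-180.0, -0.0, 93.9]
wrist_force: [-0.2, 0.1, -0.2]
opening: 0.0597
grasp_force: 0.0
```

```bash
python3 -m handwheel '[{"tx":0.025,"ty":0.039,"tz":0.01,"ax":0,"ay":0,"az":0,"jaw":0.4},{"tx":0.025,"ty":0.039,"tz":0.01,"ax":0,"ay":0,"az":0,"jaw":0.4},{"tx":0.025,"ty":0.039,"tz":0.01,"ax":0,"ay":0,"az":0,"jaw":0.4},{"tx":0.025,"ty":0.039,"tz":0.01,"ax":0,"ay":0,"az":0,"jaw":0.4},{"tx":0.025,"ty":0.039,"tz":0.01,"ax":0,"ay":0,"az":0,"jaw":0.4},{"tx":0.025,"ty":0.039,"tz":0.01,"ax":0,"ay":0,"az":0,"jaw":0.4},{"tx":0.025,"ty":0.039,"tz":0.01,"ax":0,"ay":0,"az":0,"jaw":0.4},{"tx":0.025,"ty":0.039,"tz":0.01,"ax":0,"ay":0,"az":0,"jaw":0.4},{"tx":0.025,"ty":0.039,"tz":0.01,"ax":0,"ay":0,"az":0,"jaw":0.4},{"tx":0.025,"ty":0.039,"tz":0.01,"ax":0,"ay":0,"az":0,"jaw":0.4}]'
python3 - <<'E'
from h import *
snap('wrist','w2')
E
```

```text
time: 2.7
ee_pos: [0.5904, -0.2274, 0.131]
tcp_rot: [180.0, 0.0, 93.9]
wrist_force: [-0.5, -0.1, 0.4]
opening: 0.0597
grasp_force: 0.0
```

View pics/w2.png

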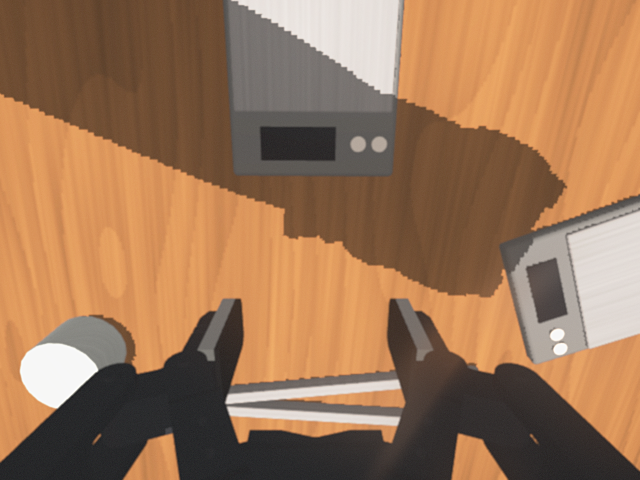

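The scale's display-end top edge runs from (234,175) to (391,175), and its sides leave the picture at (225,0) and (403,0). I convert these points next.

```bash
python3 - <<'E'
from h import *
np.set_printoptions(precision=4,suppress=True)
P=plane('w2',[(234,175),(391,175),(225,0),(403,0)],.018);print(P)
print('width',np.linalg.norm(P[1]-P[0])); d=P[1]-P[0];print('yaw',90+np.degrees(np.arctan2(d[1],d[0])))
for a,b in((0,2),(1,3)):
  d=P[b]-P[a];print(np.degrees(np.arctan2(d[1],d[0])))
m=(P[0]+P[1])/2;y=np.radians(94);print('centre',m[:2]+.075*np.array([np.cos(y),np.sin(y)]))
for u in((234,175),(391,175)):pass
print(tri('w2',(234,175),'scene0',(228.7,251.4)),tri('w2',(391,175),'scene0',(227.2,277.8)))
E
```

```text
[[ 0.5322 -0.191   0.018 ]
 [ 0.6379 -0.1838  0.018 ]
 [ 0.5269 -0.0879  0.018 ]
 [ 0.6315 -0.0809  0.018 ]]
width 0.10593654391784117
yaw 93.88303023965213
92.96161575821935
93.55846603243468
centre [ 0.5798 -0.1126]
(array([ 0.5306, -0.1927,  0.0101]), np.float64(0.0005916927419778022)) (array([ 0.6394, -0.1844,  0.0108]), np.float64(0.0008779057637000774))
```

```bash
python3 -m handwheel '[{"tx":0,"ty":-0.0025,"tz":0.02,"ax":0,"ay":0,"az":0,"jaw":0.4},{"tx":0,"ty":0,"tz":0.02,"ax":0,"ay":0,"az":0,"jaw":0.4},{"tx":0,"ty":0,"tz":0.02,"ax":0,"ay":0,"az":0,"jaw":0.4},{"tx":0,"ty":0,"tz":0.02,"ax":0,"ay":0,"az":0,"jaw":0.4},{"tx":0,"ty":0,"tz":0.02,"ax":0,"ay":0,"az":0,"jaw":0.4},{"tx":0,"ty":0,"tz":0.01,"ax":0,"ay":0,"az":0,"jaw":0.4},{"tx":0,"ty":0,"tz":0.008,"ax":0,"ay":0,"az":0,"jaw":0.4},{"tx":0,"ty":0,"tz":0.004,"ax":0,"ay":0,"az":0,"jaw":0.4},{"tx":0,"ty":0,"tz":0.002,"ax":0,"ay":0,"az":0,"jaw":0.4},{"tx":0,"ty":0,"tz":0,"ax":0,"ay":0,"az":0,"jaw":0.4}]'
python3 - <<'E'
from h import *
snap('scene','s2');snap('side','d2')
a=cv2.imread('pics/scene0.png')
s=cv2.imread('pics/s2.png')[225:295,170:300];d=cv2.imread('pics/d2.png')[150:270,280:400]
cv2.imwrite('pics/c3.png',np.hstack([cv2.resize(s,(557,300),interpolation=2),cv2.resize(d,(243,300)[::1],interpolation=2)]))
E
```

```text
time: 4.0
ee_pos: [0.5869, -0.2287, 0.0076]
tcp_rot: [180.0, 0.0, 94.0]
wrist_force: [-0.3, -0.8, 0.1]
opening: 0.0596
grasp_force: 0.0
```

View pics/c3.png

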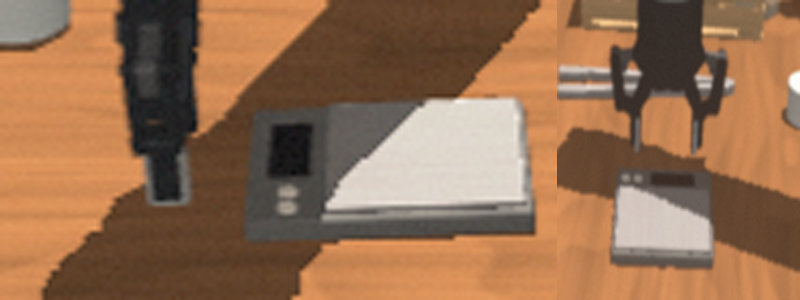

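Fingertips stand about 35 mm behind the display end. The far tip is at c3 (168,203), which is scene (209.2,272.4). I'll work out its height.

```bash
python3 - <<'E'
from h import *
np.set_printoptions(precision=4,suppress=True)
for z in(0,.005,.01,.015,.02):print(z,plane('s2',[(209.2,272.4)],z)[0])
print(proj('s2',[(.617+.015,-.226,z) for z in(0,.005,.01,.015)]))
E
```

```text
0 [ 0.6029 -0.2297  0.    ]
0.005 [ 0.6101 -0.2282  0.005 ]
0.01 [ 0.6173 -0.2267  0.01  ]
0.015 [ 0.6245 -0.2252  0.015 ]
0.02 [ 0.6316 -0.2237  0.02  ]
[[208.9841 279.8993]
 [208.773  278.0623]
 [208.5611 276.2168]
 [208.3484 274.3626]]
```

```bash
python3 -m handwheel '[{"tx":0,"ty":0,"tz":0.002,"ax":0,"ay":0,"az":0,"jaw":0.4},{"tx":0,"ty":0,"tz":0.002,"ax":0,"ay":0,"az":0,"jaw":0.4},{"tx":0,"ty":0,"tz":0.001,"ax":0,"ay":0,"az":0,"jaw":0.4},{"tx":0.006,"ty":0,"tz":0,"ax":0,"ay":0,"az":0,"jaw":0.4},{"tx":0.006,"ty":0,"tz":0,"ax":0,"ay":0,"az":0,"jaw":0.4},{"tx":0.006,"ty":0,"tz":0,"ax":0,"ay":0,"az":0,"jaw":0.4},{"tx":0.004,"ty":0,"tz":0,"ax":0,"ay":0,"az":0,"jaw":0.4},{"tx":0.004,"ty":0,"tz":0,"ax":0,"ay":0,"az":0,"jaw":0.4},{"tx":0.004,"ty":0,"tz":0,"ax":0,"ay":0,"az":0,"jaw":0.4},{"tx":0.004,"ty":0,"tz":0,"ax":0,"ay":0,"az":0,"jaw":0.4}]'
```

```text
time: 5.35
ee_pos: [0.5844, -0.195, 0.0024]
tcp_rot: [180.0, 0.0, 94.0]
wrist_force: [-0.2, -3.4, 0.0]
opening: 0.0599
grasp_force: 1.5
```

Contact made: 3.4 N of push and nothing vertical. Now pushing straight on.

```bash
python3 -m handwheel '[{"tx":0.004,"ty":0,"tz":0,"ax":0,"ay":0,"az":0,"jaw":0.4},{"tx":0.006,"ty":0,"tz":0,"ax":0,"ay":0,"az":0,"jaw":0.4},{"tx":0.006,"ty":0,"tz":0,"ax":0,"ay":0,"az":0,"jaw":0.4},{"tx":0.006,"ty":0,"tz":0,"ax":0,"ay":0,"az":0,"jaw":0.4},{"tx":0.006,"ty":0,"tz":0,"ax":0,"ay":0,"az":0,"jaw":0.4},{"tx":0.006,"ty":0,"tz":0,"ax":0,"ay":0,"az":0,"jaw":0.4},{"tx":0.006,"ty":0,"tz":0,"ax":0,"ay":0,"az":0,"jaw":0.4},{"tx":0.006,"ty":0,"tz":0,"ax":0,"ay":0,"az":0,"jaw":0.4},{"tx":0.006,"ty":0,"tz":0,"ax":0,"ay":0,"az":0,"jaw":0.4},{"tx":0.004,"ty":0,"tz":0,"ax":0,"ay":0,"az":0,"jaw":0.4}]'
python3 - <<'E'
from h import *
snap('wrist','w3');snap('scene','s3')
w=cv2.imread('pics/w3.png');s=cv2.imread('pics/s3.png')[200:290,215:465]
cv2.imwrite('pics/c4.png',np.vstack([cv2.resize(w[:,:],(480,360),interpolation=3),cv2.resize(s,(480,173))]))
E
```

```text
time: 6.6
ee_pos: [0.5804, -0.1384, 0.0023]
tcp_rot: [180.0, 0.0, 94.0]
wrist_force: [0.0, -3.6, 0.2]
opening: 0.0598
grasp_force: 1.8
```

View pics/w3.png

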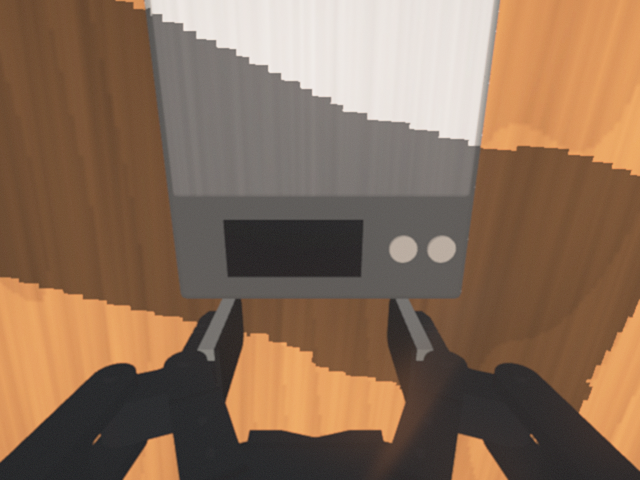

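The scale sits square on both fingers. Its rear edge runs level from (183,297) to (460,297) and its centre is about 2–3 mm right of the fingers' centre. Next I plan the arc in the riser frame.

```bash
cat > plan.py <<'E'
from h import *
import sys
np.set_printoptions(precision=4,suppress=True)
rc=np.array([.5373,.2276]);ry=np.radians(98.9);X=np.array([np.cos(ry),np.sin(ry)]);Y=np.array([-X[1],X[0]])
def rel(P):
    d=np.array(P)[...,:2]-rc;return np.c_[d@X,d@Y]
E
python3 - <<'E'
from plan import *
P=plane('w3',[(183,297),(460,297)],.018);print(P);d=P[1]-P[0];yaw=90+np.degrees(np.arctan2(d[1],d[0]));print(yaw)
m=P.mean(0)[:2];h=np.array([np.cos(np.radians(yaw)),np.sin(np.radians(yaw))]);c=m+.075*h
print('centre',c,'rel',rel(c),'tcp rel',rel(np.array([.5804,-.1384])),'rearmid',rel(m))
for d1 in(0,.02,.04,.06):
  p=m+h*d1;y=np.radians(yaw)
  n=14
  for i in range(n):
    y+=np.radians(98.9-yaw)/n;p=p+.006*np.array([np.cos(y),np.sin(y)])
  print(d1,'centre after',rel(p+.075*X))
E
```

```text
[[ 0.5295 -0.1263  0.018 ]
 [ 0.6325 -0.119   0.018 ]]
94.02224623411611
centre [ 0.5757 -0.0478] rel [[-0.2781  0.0046]] tcp rel [[-0.3683  0.014 ]] rearmid [[-0.3528  0.011 ]]
0 centre after [[-0.1939  0.0077]]
0.02 centre after [[-0.174  0.006]]
0.04 centre after [[-0.154   0.0043]]
0.06 centre after [[-0.1341  0.0026]]
```

```bash
python3 -m handwheel '[{"tx":0.006,"ty":0,"tz":0,"ax":0,"ay":0,"az":0,"jaw":0.4},{"tx":0.006,"ty":0,"tz":0,"ax":0,"ay":0,"az":0,"jaw":0.4},{"tx":0.006,"ty":0,"tz":0,"ax":0,"ay":0,"az":0,"jaw":0.4},{"tx":0.006,"ty":0,"tz":0,"ax":0,"ay":0,"az":0,"jaw":0.4},{"tx":0.006,"ty":0,"tz":0,"ax":0,"ay":0,"az":0,"jaw":0.4},{"tx":0.006,"ty":0,"tz":0,"ax":0,"ay":0,"az":-0.35,"jaw":0.4},{"tx":0.006,"ty":0,"tz":0,"ax":0,"ay":0,"az":-0.35,"jaw":0.4},{"tx":0.006,"ty":0,"tz":0,"ax":0,"ay":0,"az":-0.35,"jaw":0.4},{"tx":0.006,"ty":0,"tz":0,"ax":0,"ay":0,"az":-0.35,"jaw":0.4},{"tx":0.006,"ty":0,"tz":0,"ax":0,"ay":0,"az":-0.35,"jaw":0.4}]'
python3 -m handwheel '[{"tx":0.006,"ty":0,"tz":0,"ax":0,"ay":0,"az":-0.35,"jaw":0.4},{"tx":0.006,"ty":0,"tz":0,"ax":0,"ay":0,"az":-0.35,"jaw":0.4},{"tx":0.006,"ty":0,"tz":0,"ax":0,"ay":0,"az":-0.35,"jaw":0.4},{"tx":0.006,"ty":0,"tz":0,"ax":0,"ay":0,"az":-0.35,"jaw":0.4},{"tx":0.006,"ty":0,"tz":0,"ax":0,"ay":0,"az":-0.35,"jaw":0.4},{"tx":0.006,"ty":0,"tz":0,"ax":0,"ay":0,"az":-0.35,"jaw":0.4},{"tx":0.006,"ty":0,"tz":0,"ax":0,"ay":0,"az":-0.35,"jaw":0.4},{"tx":0.006,"ty":0,"tz":0,"ax":0,"ay":0,"az":-0.35,"jaw":0.4},{"tx":0.004,"ty":0,"tz":0,"ax":0,"ay":0,"az":-0.35,"jaw":0.4},{"tx":0,"ty":0,"tz":0,"ax":0,"ay":0,"az":0,"jaw":0.4}]'
python3 - <<'E'
from h import *
snap('wrist','w4');snap('scene','s4');snap('side','d4')
s=cv2.imread('pics/s4.png')[205:290,290:460];w=cv2.imread('pics/w4.png')
cv2.imwrite('pics/c5.png',np.hstack([cv2.resize(w,(400,300),interpolation=3),cv2.resize(s,(400,200),interpolation=2)[0:200]]) if 0 else np.vstack([cv2.resize(w[0:320],(640,320)),cv2.resize(s,(560,280),interpolation=2,dst=None) if 0 else cv2.copyMakeBorder(cv2.resize(s,(544,272),interpolation=2),0,0,0,96,0)]))
E
```

```text
time: 7.95
ee_pos: [0.5757, -0.0786, 0.0022]
tcp_rot: [-180.0, -0.0, 95.8]
wrist_force: [-0.1, -2.5, -1.3]
opening: 0.0599
grasp_force: 1.4
time: 9.2
ee_pos: [0.5694, -0.0269, 0.0024]
tcp_rot: [180.0, -0.0, 99.0]
wrist_force: [0.2, 0.0, 0.5]
opening: 0.0602
grasp_force: 0.0
```

View pics/c5.png

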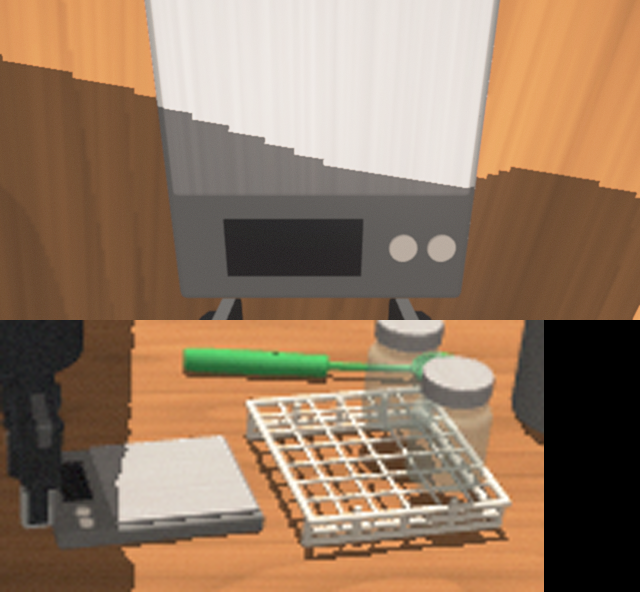

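The scale is still square on the fingers, with its rear edge from (183,297) to (460,297) in the wrist view. In the scene crop its leading corners are at (222,437) and (262,517), and the riser's front corners at (248,400) and (308,525), with a gap still between them. Comparing them:

```bash
python3 - <<'E'
from plan import *
g=lambda p:((p[0]+.5)/3.2-.5+290,(p[1]-320+.5)/3.2-.5+205)
S=plane('s4',[g((222,437)),g((262,517)),g((57,536))],.016);print('scale lead near/far, rear far',S,rel(S))
R=plane('s4',[g((248,400)),g((308,525)),g((508,500))],.030);print('riser',R,rel(R))
for a,b in((S[0],S[1]),(S[2],S[1]),(R[0],R[1]),(R[1],R[2])):
  d=b-a;print(np.degrees(np.arctan2(d[1],d[0])))
P=plane('w4',[(183,297),(460,297)],.018);d=P[1]-P[0];y=np.arctan2(d[1],d[0])+np.pi/2
c=P.mean(0)[:2]+.075*np.array([np.cos(y),np.sin(y)]);print('centre',c,rel(c),np.degrees(y))
print(proj('s4',np.r_[[np.r_[rc+x*X+s*Y,.03] for x,s in((-.075,.085),(-.075,-.085),(.075,-.085))]]),g((248,400)),g((308,525)),g((508,500)))
E
```

```text
scale lead near/far, rear far [[ 0.4955  0.121   0.016 ]
 [ 0.6042  0.1383  0.016 ]
 [ 0.6265 -0.0073  0.016 ]] [[-0.0988  0.0578]
 [-0.0986 -0.0523]
 [-0.2459 -0.0518]]
riser [[0.4634 0.1437 0.03  ]
 [0.6349 0.1653 0.03  ]
 [0.605  0.3124 0.03  ]] [[-0.0714  0.086 ]
 [-0.0766 -0.0868]
 [ 0.0733 -0.08  ]]
9.025114410279608
98.69250228712703
7.175825021956761
101.47718416701828
centre [0.557 0.063] [[-0.1656  0.006 ]] 98.95110660434239
[[365.8685 229.966 ]
 [386.372  268.2063]
 [450.0068 262.0441]] (367.15625, 229.65625) (385.90625, 268.71875) (448.40625, 260.90625)
```

```bash
python3 -m handwheel '[{"tx":0.006,"ty":0,"tz":0,"ax":0,"ay":0,"az":0.35,"jaw":0.4},{"tx":0.006,"ty":0,"tz":0,"ax":0,"ay":0,"az":0.35,"jaw":0.4},{"tx":0.006,"ty":0,"tz":0,"ax":0,"ay":0,"az":0.35,"jaw":0.4},{"tx":0.006,"ty":0,"tz":0,"ax":0,"ay":0,"az":0,"jaw":0.4},{"tx":0.006,"ty":0,"tz":0,"ax":0,"ay":0,"az":0,"jaw":0.4},{"tx":0.006,"ty":0,"tz":0,"ax":0,"ay":0,"az":0,"jaw":0.4},{"tx":0.006,"ty":0,"tz":0,"ax":0,"ay":0,"az":0,"jaw":0.4},{"tx":0.006,"ty":0,"tz":0,"ax":0,"ay":0,"az":0,"jaw":0.4},{"tx":0.006,"ty":0,"tz":0,"ax":0,"ay":0,"az":0,"jaw":0.4},{"tx":0.006,"ty":0,"tz":0,"ax":0,"ay":0,"az":0,"jaw":0.4}]'
python3 -m handwheel '[{"tx":0.006,"ty":0,"tz":0,"ax":0,"ay":0,"az":0,"jaw":0.4},{"tx":0.006,"ty":0,"tz":0,"ax":0,"ay":0,"az":0,"jaw":0.4},{"tx":0.006,"ty":0,"tz":0,"ax":0,"ay":0,"az":0,"jaw":0.4},{"tx":0.006,"ty":0,"tz":0,"ax":0,"ay":0,"az":-0.35,"jaw":0.4},{"tx":0.006,"ty":0,"tz":0,"ax":0,"ay":0,"az":-0.35,"jaw":0.4},{"tx":0.006,"ty":0,"tz":0,"ax":0,"ay":0,"az":-0.35,"jaw":0.4},{"tx":0.006,"ty":0,"tz":0,"ax":0,"ay":0,"az":0,"jaw":0.4},{"tx":0.005,"ty":0,"tz":0,"ax":0,"ay":0,"az":0,"jaw":0.4},{"tx":0.004,"ty":0,"tz":0,"ax":0,"ay":0,"az":0,"jaw":0.4},{"tx":0.003,"ty":0,"tz":0,"ax":0,"ay":0,"az":0,"jaw":0.4}]'
```

```text
time: 10.6
ee_pos: [0.561, 0.0323, 0.0024]
tcp_rot: [180.0, 0.0, 97.9]
wrist_force: [0.2, -5.0, 2.1]
opening: 0.0597
grasp_force: 2.3
time: 11.85
ee_pos: [0.5531, 0.0856, 0.0023]
tcp_rot: [-180.0, 0.0, 98.9]
wrist_force: [1.6, -5.8, 3.2]
opening: 0.0597
grasp_force: 2.7
```

```bash
python3 -m handwheel '[{"tx":0.003,"ty":0,"tz":0,"ax":0,"ay":0,"az":0,"jaw":0.4},{"tx":0.003,"ty":0,"tz":0,"ax":0,"ay":0,"az":0,"jaw":0.4},{"tx":0.003,"ty":0,"tz":0,"ax":0,"ay":0,"az":0,"jaw":0.4},{"tx":0.003,"ty":0,"tz":0,"ax":0,"ay":0,"az":0,"jaw":0.4},{"tx":0.003,"ty":0,"tz":0,"ax":0,"ay":0,"az":0,"jaw":0.4},{"tx":0.003,"ty":0,"tz":0,"ax":0,"ay":0,"az":0,"jaw":0.4},{"tx":0.003,"ty":0,"tz":0,"ax":0,"ay":0,"az":0,"jaw":0.4},{"tx":0.003,"ty":0,"tz":0,"ax":0,"ay":0,"az":0,"jaw":0.4},{"tx":0.003,"ty":0,"tz":0,"ax":0,"ay":0,"az":0,"jaw":0.4},{"tx":0.003,"ty":0,"tz":0,"ax":0,"ay":0,"az":0,"jaw":0.4}]'
python3 - <<'E'
from plan import *
P=snap('wrist','w5')
o=telemetry.get_obs();print(o['ee_pos'],rel(o['ee_pos']))
g=cv2.imread('pics/w5.png',0);g0=cv2.imread('pics/w4.png',0)
print([int(np.argmax(np.abs(np.diff(x[280:320,c].astype(float)))))+280 for x in(g0,g) for c in(260,300,340,380)])
E
```

```text
time: 13.1
ee_pos: [0.5484, 0.1151, 0.0023]
tcp_rot: [-180.0, 0.0, 98.9]
wrist_force: [0.8, -5.6, 4.1]
opening: 0.0596
grasp_force: 2.7
[0.5484 0.1155 0.0023] [[-0.1125  0.0064]]
[281, 298, 302, 293, 285, 293, 308, 311]
```

```bash
python3 -m handwheel '[{"tx":0.002,"ty":0,"tz":0,"ax":0,"ay":0,"az":0,"jaw":0.4},{"tx":0.002,"ty":0,"tz":0,"ax":0,"ay":0,"az":0,"jaw":0.4},{"tx":0.001,"ty":0,"tz":0,"ax":0,"ay":0,"az":0,"jaw":0.4},{"tx":0.001,"ty":0,"tz":0,"ax":0,"ay":0,"az":0,"jaw":0.4},{"tx":0.001,"ty":0,"tz":0,"ax":0,"ay":0,"az":0,"jaw":0.4},{"tx":0.001,"ty":0,"tz":0,"ax":0,"ay":0,"az":0,"jaw":0.4},{"tx":0.0005,"ty":0,"tz":0,"ax":0,"ay":0,"az":0,"jaw":0.4},{"tx":0.0005,"ty":0,"tz":0,"ax":0,"ay":0,"az":0,"jaw":0.4},{"tx":0.0005,"ty":0,"tz":0,"ax":0,"ay":0,"az":0,"jaw":0.4},{"tx":0.0005,"ty":0,"tz":0,"ax":0,"ay":0,"az":0,"jaw":0.4}]'
python3 -m handwheel '[{"tx":0.0005,"ty":0,"tz":0,"ax":0,"ay":0,"az":0,"jaw":0.4},{"tx":0.0005,"ty":0,"tz":0,"ax":0,"ay":0,"az":0,"jaw":0.4},{"tx":0.0005,"ty":0,"tz":0,"ax":0,"ay":0,"az":0,"jaw":0.4},{"tx":0.0005,"ty":0,"tz":0,"ax":0,"ay":0,"az":0,"jaw":0.4},{"tx":0.0005,"ty":0,"tz":0,"ax":0,"ay":0,"az":0,"jaw":0.4},{"tx":0,"ty":0,"tz":0,"ax":0,"ay":0,"az":0,"jaw":0.4},{"tx":0,"ty":0,"tz":0,"ax":0,"ay":0,"az":0,"jaw":0.4},{"tx":0,"ty":0,"tz":0,"ax":0,"ay":0,"az":0,"jaw":0.4},{"tx":0,"ty":0,"tz":0,"ax":0,"ay":0,"az":0,"jaw":0.4},{"tx":0,"ty":0,"tz":0,"ax":0,"ay":0,"az":0,"jaw":0.4}]'
```

```text
time: 14.4
ee_pos: [0.5469, 0.1249, 0.0023]
tcp_rot: [-180.0, 0.0, 98.9]
wrist_force: [1.5, -5.7, 3.3]
opening: 0.0598
grasp_force: 2.7
time: 15.65
ee_pos: [0.5465, 0.1274, 0.0023]
tcp_rot: [-180.0, 0.0, 98.9]
wrist_force: [0.9, -5.5, 4.2]
opening: 0.0598
grasp_force: 2.5
```

```bash
python3 -m handwheel '[{"tx":0.0005,"ty":0,"tz":0,"ax":0,"ay":0,"az":0,"jaw":0.4},{"tx":0.0005,"ty":0,"tz":0,"ax":0,"ay":0,"az":0,"jaw":0.4},{"tx":0.0005,"ty":0,"tz":0,"ax":0,"ay":0,"az":0,"jaw":0.4},{"tx":0.0005,"ty":0,"tz":0,"ax":0,"ay":0,"az":0,"jaw":0.4},{"tx":0,"ty":0,"tz":0,"ax":0,"ay":0,"az":0,"jaw":0.4},{"tx":0,"ty":0,"tz":0,"ax":0,"ay":0,"az":0,"jaw":0.4},{"tx":0,"ty":0,"tz":0,"ax":0,"ay":0,"az":0,"jaw":0.4},{"tx":0,"ty":0,"tz":0,"ax":0,"ay":0,"az":0,"jaw":0.4},{"tx":0,"ty":0,"tz":0,"ax":0,"ay":0,"az":0,"jaw":0.4},{"tx":0,"ty":0,"tz":0,"ax":0,"ay":0,"az":0,"jaw":0.4}]'
python3 -m handwheel '[{"tx":0.0005,"ty":0,"tz":0,"ax":0,"ay":0,"az":0,"jaw":0.4},{"tx":0.0005,"ty":0,"tz":0,"ax":0,"ay":0,"az":0,"jaw":0.4},{"tx":0.0005,"ty":0,"tz":0,"ax":0,"ay":0,"az":0,"jaw":0.4},{"tx":0.0005,"ty":0,"tz":0,"ax":0,"ay":0,"az":0,"jaw":0.4},{"tx":0,"ty":0,"tz":0,"ax":0,"ay":0,"az":0,"jaw":0.4},{"tx":0,"ty":0,"tz":0,"ax":0,"ay":0,"az":0,"jaw":0.4},{"tx":0,"ty":0,"tz":0,"ax":0,"ay":0,"az":0,"jaw":0.4},{"tx":0,"ty":0,"tz":0,"ax":0,"ay":0,"az":0,"jaw":0.4},{"tx":0,"ty":0,"tz":0,"ax":0,"ay":0,"az":0,"jaw":0.4},{"tx":0,"ty":0,"tz":0,"ax":0,"ay":0,"az":0,"jaw":0.4}]'
```

```text
time: 16.9
ee_pos: [0.5462, 0.1294, 0.0023]
tcp_rot: [-180.0, 0.0, 98.9]
wrist_force: [1.0, -4.7, 4.1]
opening: 0.0593
grasp_force: 2.5
time: 18.15
ee_pos: [0.5459, 0.1313, 0.0023]
tcp_rot: [-180.0, 0.0, 98.9]
wrist_force: [1.4, -4.7, 3.5]
opening: 0.0599
grasp_force: 2.5
```

```bash
python3 -m handwheel '[{"tx":0.0005,"ty":0,"tz":0,"ax":0,"ay":0,"az":0,"jaw":0.4},{"tx":0.0005,"ty":0,"tz":0,"ax":0,"ay":0,"az":0,"jaw":0.4},{"tx":0.0005,"ty":0,"tz":0,"ax":0,"ay":0,"az":0,"jaw":0.4},{"tx":0.0005,"ty":0,"tz":0,"ax":0,"ay":0,"az":0,"jaw":0.4},{"tx":0,"ty":0,"tz":0,"ax":0,"ay":0,"az":0,"jaw":0.4},{"tx":0,"ty":0,"tz":0,"ax":0,"ay":0,"az":0,"jaw":0.4},{"tx":0,"ty":0,"tz":0,"ax":0,"ay":0,"az":0,"jaw":0.4},{"tx":0,"ty":0,"tz":0,"ax":0,"ay":0,"az":0,"jaw":0.4},{"tx":0,"ty":0,"tz":0,"ax":0,"ay":0,"az":0,"jaw":0.4},{"tx":0,"ty":0,"tz":0,"ax":0,"ay":0,"az":0,"jaw":0.4}]'
python3 - <<'E'
from plan import *
snap('wrist','w6');snap('scene','s6')
s=cv2.imread('pics/s6.png')[205:290,310:460];w=cv2.imread('pics/w6.png')
cv2.imwrite('pics/c6.png',np.vstack([w[0:320],cv2.copyMakeBorder(cv2.resize(s,(480,272),interpolation=2),0,0,0,160,0)]))
E
```

```text
time: 19.4
ee_pos: [0.5457, 0.1323, 0.0023]
tcp_rot: [-180.0, 0.1, 98.9]
wrist_force: [1.4, -10.6, 4.6]
opening: 0.0597
grasp_force: 5.3
```

View pics/c6.png

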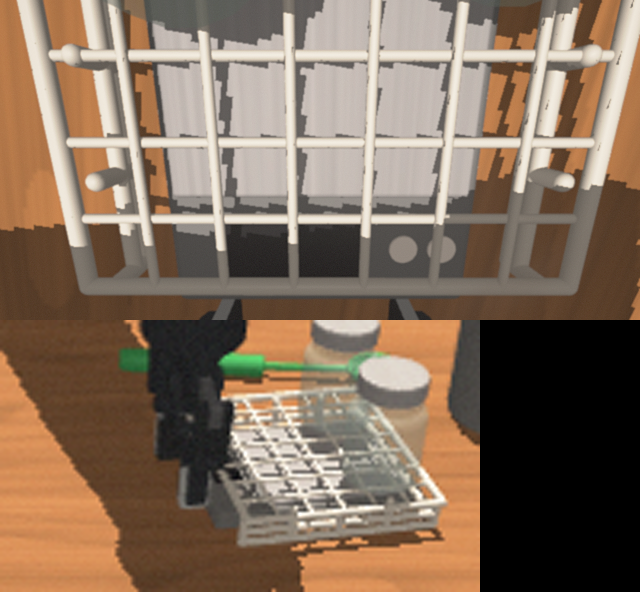

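```bash
python3 - <<'E'
from h import *
from plan import rel
o=telemetry.get_obs();print(o['ee_pos'],o['wrist_force'])
a=plane('w6',[(320,297)],.018)[0];print('rear edge',a)
for z in(.027,.03):
  b=plane('w6',[(85,295),(585,295)],z);print(z,b,np.linalg.norm(b[1]-b[0]));m=b.mean(0);
  t=np.radians(98.9);print('stick-out',(m-a)[:2]@[np.cos(t),np.sin(t)])
E
python3 -m handwheel '[{"tx":0.0005,"ty":0,"tz":0,"ax":0,"ay":0,"az":0,"jaw":0.4},{"tx":0.0005,"ty":0,"tz":0,"ax":0,"ay":0,"az":0,"jaw":0.4},{"tx":0.0005,"ty":0,"tz":0,"ax":0,"ay":0,"az":0,"jaw":0.4},{"tx":0,"ty":0,"tz":0,"ax":0,"ay":0,"az":0,"jaw":0.4},{"tx":0,"ty":0,"tz":0,"ax":0,"ay":0,"az":0,"jaw":0.4},{"tx":0,"ty":0,"tz":0,"ax":0,"ay":0,"az":0,"jaw":0.4},{"tx":0,"ty":0,"tz":0,"ax":0,"ay":0,"az":0,"jaw":0.4},{"tx":0,"ty":0,"tz":0,"ax":0,"ay":0,"az":0,"jaw":0.4},{"tx":0,"ty":0,"tz":0,"ax":0,"ay":0,"az":0,"jaw":0.4},{"tx":0,"ty":0,"tz":0,"ax":0,"ay":0,"az":0,"jaw":0.4}]'
```

```text
[0.5457 0.1323 0.0023] [  1.2794 -11.01     4.9822]
rear edge [0.5445 0.1481 0.018 ]
0.027 [[0.4632 0.141  0.027 ]
 [0.6339 0.1676 0.027 ]] 0.17276440464279974
stick-out 0.005465058276909888
0.03 [[0.4649 0.1428 0.03  ]
 [0.6313 0.1688 0.03  ]] 0.1683560699084557
stick-out 0.00701584686627014
time: 20.75
ee_pos: [0.5456, 0.1324, 0.0023]
tcp_rot: [-180.0, 0.3, 98.8]
wrist_force: [1.7, -18.8, 5.7]
opening: 0.0597
grasp_force: 9.1
```

TCP is stalled and the force has risen to 19 N, so the scale is home against the rail. Now backing off straight and lifting clear.

```bash
python3 -m handwheel '[{"tx":-0.002,"ty":0,"tz":0,"ax":0,"ay":0,"az":0,"jaw":0.4},{"tx":-0.003,"ty":0,"tz":0,"ax":0,"ay":0,"az":0,"jaw":0.4},{"tx":-0.01,"ty":0,"tz":0,"ax":0,"ay":0,"az":0,"jaw":0.4},{"tx":-0.02,"ty":0,"tz":0,"ax":0,"ay":0,"az":0,"jaw":0.4},{"tx":-0.02,"ty":0,"tz":0,"ax":0,"ay":0,"az":0,"jaw":0.4},{"tx":-0.02,"ty":0,"tz":0,"ax":0,"ay":0,"az":0,"jaw":0.4},{"tx":-0.02,"ty":0,"tz":-0.01,"ax":0,"ay":0,"az":0,"jaw":0.4},{"tx":-0.01,"ty":0,"tz":-0.03,"ax":0,"ay":0,"az":0,"jaw":0.4},{"tx":0,"ty":0,"tz":-0.04,"ax":0,"ay":0,"az":0,"jaw":0.4},{"tx":0,"ty":0,"tz":-0.04,"ax":0,"ay":0,"az":0,"jaw":0.4}]'
python3 -m handwheel '[{"tx":0,"ty":0,"tz":-0.03,"ax":0,"ay":0,"az":0,"jaw":0.4},{"tx":0,"ty":0,"tz":-0.02,"ax":0,"ay":0,"az":0,"jaw":0.4},{"tx":0,"ty":0,"tz":-0.01,"ax":0,"ay":0,"az":0,"jaw":0.4},{"tx":0,"ty":0,"tz":0,"ax":0,"ay":0,"az":0,"jaw":0.4},{"tx":0,"ty":0,"tz":0,"ax":0,"ay":0,"az":0,"jaw":0.4},{"tx":0,"ty":0,"tz":0,"ax":0,"ay":0,"az":0,"jaw":0.4},{"tx":0,"ty":0,"tz":0,"ax":0,"ay":0,"az":0,"jaw":0.4},{"tx":0,"ty":0,"tz":0,"ax":0,"ay":0,"az":0,"jaw":0.4},{"tx":0,"ty":0,"tz":0,"ax":0,"ay":0,"az":0,"jaw":0.4},{"tx":0,"ty":0,"tz":0,"ax":0,"ay":0,"az":0,"jaw":0.4}]'
python3 - <<'E'
from plan import *
snap('scene','s7');snap('side','d7')
# changes against start on the bystanders (scene: jars+spoon, canister, cup, tin, tongs)
for a,b,L in(('scene0','s7',{'jars':(405,200,445,232),'canister':(452,178,497,245),'cup':(463,228,500,275),'spoon':(345,210,400,226),'tongs':(115,245,155,310),'tin':(160,210,190,236)}),('side0','d7',{'jars':(305,292,390,325)})):
  A=cv2.imread('pics/%s.png'%a).astype(int);B=cv2.imread('pics/%s.png'%b).astype(int)
  for n,(x,y,X2,Y2) in L.items():print(n,np.mean(np.abs(A-B)[y:Y2,x:X2].max(2)>40).round(3))
# where the plan says the displaying rear end sits: dark display patch
P=[np.r_[rc+x*X+s*Y,.018] for x,s in((-.085,.055),(-.085,-.055),(-.075,-.085))];print(proj('s7',P))
s=cv2.imread('pics/s7.png')[205:290,310:460]
cv2.imwrite('pics/c7.png',cv2.resize(s,(750,425),interpolation=2))
E
```

```text
time: 22.0
ee_pos: [0.5618, 0.0298, 0.1242]
tcp_rot: [180.0, 0.0, 98.9]
wrist_force: [1.1, -0.3, -0.3]
opening: 0.0597
grasp_force: 0.0
time: 23.25
ee_pos: [0.5617, 0.0311, 0.1823]
tcp_rot: [-180.0, -0.0, 98.9]
wrist_force: [-0.0, 0.8, 0.3]
opening: 0.0596
grasp_force: 0.0
jars 0.0
canister 0.0
cup 0.0
spoon 0.0
tongs 0.0
tin 0.118
jars 0.157
[[364.8609 240.6374]
 [377.7119 265.5935]
 [385.8994 272.6698]]
```

```bash
python3 - <<'E'
from plan import *
S=cv2.cvtColor(cv2.imread('pics/s7.png'),cv2.COLOR_BGR2HSV)[:,:,1].astype(np.float32)
for s in(.04,.02,0,-.02,-.04):
  xs=np.arange(-.11,-.07,.002);p=proj('s7',[np.r_[rc+x*X+s*Y,.018] for x in xs]).astype(np.float32)
  v=cv2.remap(S,p[:,0],p[:,1],cv2.INTER_LINEAR).ravel();print(s,xs[np.argmin(np.diff(v))]+.001,v.astype(int))
E
```

```text
0.04 -0.08699999999999998 [152 151 150 150 149 149 149 149 149 149 124  75  22  26  26  25  25  26
  24  22]
0.02 -0.09099999999999998 [153 155 153 150 150 150 150 150 149 133  62  28  24  26  23  23  25  25
  25  29]
0 -0.09099999999999998 [149 149 148 149 151 150 149 149 148 125  42  23  23  24  23  25  26  24
  20  24]
-0.02 -0.09099999999999998 [150 149 148 150 151 150 150 151 150 112  55  22  25  25  24  23  24  26
  23  24]
-0.04 -0.09099999999999998 [150 148 148 152 149 147 147 147 148 135  57  26  24  22  21  23  23  21
  21  25]
```

```bash
python3 -c "
from workcell import workorder
print(workorder.job_done())"
```

```text
the job is handed in; nothing more can be done
None
```

I pushed the scale flat into the bay until it stalled against the back rail at about 19 N, backed the arm clear and handed the job in; pictures put the scale about 4–6 mm off the bay's middle and square to it, with its rear edge 7–15 mm out (10 mm is home), and no verdict came back; in the final scene view the jars, canister, cup, spoon and tongs show no change, but I did not resolve pixel changes at the tin (scene view) and the jars (side view), which I took to be arm shadow.

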